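Fit the tape-stand spindle into its hidden socket

ROBOT

A 7-joint arm with a two-finger parallel gripper is mounted at the origin on a cart in front of the work surface, level with it; the furniture and walls round the work are solid. World frame = base frame: x ahead of the robot, y to its left, z up, the work surface at z = 0. Lengths are in m, angles in rad, forces in N, time in s.
With the tool pointing down it reaches from about 0.375 to 0.925 m from the base axis. Payload 3.1 kg.
Tool frame: the origin (TCP) lies between the finger pads; the fingertips stand 19 mm ahead of it and the grasp point (between the pads) is the TCP; z points along the fingers, y is the direction in which the jaws open and shut (so a half turn about z gives the same grasp; the last joint's range is limited). The gripper opens to 85 mm and grips with 20 to 120 N. Pads are 22 mm wide; open, the fingers measure 114 mm over their backs; the gripper's body (76 mm by 85 mm) begins 54 mm behind the grasp point. The pads swing forward as they close: fully open they stand 13 mm farther back than shut.
Start: joints at [-0.098, 0.383, 0.044, 1.598, -0.018, 1.161, -0.05], TCP at [0.65, 0, 0.25] pointing down, gripper open.
Joint ranges: [-2.61, 2.61], [-0.41, 2.15], [-1.48, 1.57], [0, 2.5], [-1.57, 4.71], [0.05, 1.97], [-2.85, 2.85]. Speed limits (rad/s): [2.79, 2.79, 3.14, 3.14, 3.14, 3.14, 3.14].

INTERFACE

Orientations are given as a unit quaternion [x, y, z, w].
In Python, from bench import move_ptp, movel, move_j, move_gripper, pause, inverse_kinematics, read_camera, camera_params, MotionError, sign_off, look_for, tip_of, read_time_s, read_qpos, read_joint_vel, read_effort, read_eef_pos, read_tcp_rot, read_ft_force, read_ft_torque, read_finger_gap gives the robot as it stands. Calls block until the motion is done:
- move_ptp(position, orientation): joint-space move of the TCP to a pose.
- movel(position, orientation=None, speed=0.15): straight line of the TCP; orientation=None keeps the orientation; speed is the mean speed in m/s.
- move_j(angles): joint-space move.
- move_gripper(opening, effort=None): finger opening in m; effort is the grip in N (None keeps the last); returns when the fingers have stopped.
- pause(seconds).
- inverse_kinematics(position, orientation): joint angles nearest the present ones, or None.
- read_camera(name): name is "scene" or "side" or "wrist"; returns the picture (384x512x3 uint8, red, green, blue); there is no depth.
- camera_params(name): a dict with "K" (3x3 intrinsics, pixels), "camera_from_world" (4x4, takes a point from world to camera coordinates). Camera axes: x right, y down, z forward; pixel columns grow to the right and rows downward; lengths in m; the calibration is good to about 2 mm. A picture is of the moment at which its call begins: read the wrist's pose just before it. camera_params takes no time and is no camera call; for the wrist camera it gives the pose at the moment of the call.
A pose or a line that the arm cannot do raises MotionError and nothing moves.
- sign_off(): hands the job in, once; it reports no verdict.
Trained networks look in the newest picture that a camera, given by its name, has taken for a name from the list of things; names that differ only in an ending like _2 or _b are one class to them, and where a whole thing is asked for, a point or a joint stands for the part that bears it (a point fixed in the world has none). Each returns a list of dicts, best first, with "confidence" (0 to 1); they miss things now and then, are a little off and sometimes report something else, mostly with a low value. They report only what shows in the picture. A call takes as long as a camera call. They do not tell look-alikes from the thing itself.
- look_for(camera, name): "at" ([column, row] in pixels, amid what is visible of it).
- tip_of(camera, name): "at" ([column, row] in pixels: a listed point, or the origin of a listed thing).
Readings, each from a call of its own:
- read_time_s(): time.
- read_qpos(): joint angles.
- read_joint_vel(): joint speeds.
- read_effort(): joint torques, N m.
- read_eef_pos(): TCP position.
- read_tcp_rot(): TCP orientation.
- read_ft_force(): force on the tool from outside, world axes, zero at the start.
- read_ft_torque(): the same for the moment, N m.
- read_finger_gap(): finger opening in m.
Only numpy, scipy, OpenCV 4.12 (cv2) and the standard library are available. Lean on these libraries where they do the work, as an engineer would, in place of code of your own. Each camera call takes 0.05 s, during which the arm holds its last target.

TASK

Take the spindle out of its parking block and fit it into the socket of the round stand base, fully home, so that its flange lies flush on the wood, and let go of it. The socket cannot be seen: its spring dust stop closes it flush with the top, somewhere inside the metal ring but not at its centre, so feel for it by sweeping the spindle's foot over the wood in a spiral with light pressure until it drops in; never press hard, and do not disturb the jars and the bottle.

Things in the scene. Friction and masses are not known exactly. Their poses are not given: they have to be found in the camera images.
- spindle: Upright turned aluminium spindle, 80 mm tall, 0.1 to 0.17 kg. Origin at the centre of its foot, z up its axis. Shank 12 mm diameter up to 22 mm height, the lowest 2.5 mm chamfered to 8 mm; flange 30 mm diameter from 22 to 27 mm; plain round grip 20 mm diameter from 27 to 80 mm. It starts loose in the parking block, shank in the 15 mm hole, flange on the block's top.
- parking_block: Fixed square wooden block 56 x 56 x 34 mm with the parking hole at its middle. Origin at the centre of its underside.
- stand_base: Fixed round wooden base of a tape stand, 120 mm diameter, 34 mm tall, flat top; origin at the centre of its underside. On top a concentric low aluminium ring, 80 mm outer, 68 mm inner diameter, 3 mm high. Inside the ring is one hidden vertical blind socket for the shank, 13.5 mm diameter, 25 mm deep. Pressing the spindle on the wood with more than 35 N damages it.
- base_top (a point): Centre of the base's wooden top, 34 mm above the table. The socket's axis lies 5 to 9.5 mm from here in any direction, different each time; a flush spring dust stop of the same wood hides it. The stop yields to about 0.5 N (the spindle's weight holds it down), so the foot drops in when within about 2 mm of the socket's axis and meets hard wood elsewhere.
- jar_violet: Bystander: lidded acrylic jar with a violet band, 50 mm diameter, 58 mm tall, origin at the centre of its underside. Leave it alone.
- drier_bottle: Bystander: small amber bottle with a dark cap, 31 mm diameter, 74 mm tall, origin at the centre of its underside. Leave it alone.
- medium_jar: Bystander: small open glass jar with a pale rest inside, 62 mm diameter, 74 mm tall, origin at the centre of its underside. Leave it alone.
Mind the look-alikes: they are no part of the job. There is more than one size of the parking_block; the one meant has the size given above.

How it is judged:
By the outcome, as a careful person would: the job done as asked, in the order asked, and still so for the second after the job is handed in, with the robot touching nothing.
It also fails if it takes over 72 s, if anything falls off the work surface, if the arm or the gripper's body presses on something with over 40 N, if the wrist force passes 120 N, or if a joint passes its speed limit or range.

## Working session

There is one attempt and no reset: what is moved stays moved. The work goes in short steps, each a Python script; the robot and the scene stay as the last script left them, time stands still between calls to the robot, and variables do not carry over. Pictures are saved under pics/ and viewed, and the job is handed in when it is done.

```bash
mkdir -p pics; ls
cat > h.py <<'E'
from bench import *
import numpy as np, cv2
def save(cam,name):
    im=read_camera(cam); cv2.imwrite(f'pics/{name}.png',im[:,:,::-1]); return im
def ray(cam,uv,z,P=None):
    P=P or camera_params(cam); K=np.array(P['K']);T=np.array(P['camera_from_world'])
    R=T[:3,:3];t=T[:3,3];c=-R.T@t
    d=R.T@np.linalg.solve(K,[uv[0],uv[1],1.]); return c+d*(z-c[2])/d[2]
def proj(cam,p):
    P=camera_params(cam);K=np.array(P['K']);T=np.array(P['camera_from_world'])
    q=K@(T[:3,:3]@np.array(p)+T[:3,3]); return q[:2]/q[2]
E
python3 - <<'E'
from h import *
for c in ['scene','side','wrist']:
    save(c,c+'0')
    for n in ['spindle','parking_block','stand_base']:
        for f in (look_for,tip_of):
            print(c,n,f.__name__,[(np.round(d['at'],1).tolist(),round(d['confidence'],2)) for d in f(c,n)][:4])
    print(c,'base_top',[(np.round(d['at'],1).tolist(),round(d['confidence'],2)) for d in tip_of(c,'base_top')][:3])
print(read_time_s(),read_tcp_rot(),read_eef_pos(),read_ft_force(),read_finger_gap())
a=[cv2.imread(f'pics/{c}0.png') for c in ['scene','side','wrist']]
E
```

```text
pics
scene spindle call [([274.7, 198.0], 0.75)]
scene spindle call [([274.4, 217.0], 0.7), ([351.3, 262.1], 0.35)]
scene parking_block call [([229.4, 225.2], 0.8), ([270.5, 216.1], 0.69)]
scene parking_block call [([228.7, 229.5], 0.88), ([272.2, 220.9], 0.56)]
scene stand_base call [([222.9, 184.9], 0.74)]
scene stand_base call [([224.4, 190.2], 0.95)]
scene base_top [([223.2, 175.0], 0.8)]
side spindle call [([295.2, 189.9], 0.48)]
side spindle call [([243.8, 198.5], 0.7)]
side parking_block call [([281.3, 213.3], 0.95), ([246.6, 196.9], 0.63)]
side parking_block call [([280.0, 212.3], 0.94), ([249.2, 202.2], 0.58)]
side stand_base call [([233.2, 259.1], 0.92), ([245.2, 185.2], 0.41)]
side stand_base call [([234.3, 265.1], 0.63), ([250.1, 149.3], 0.44)]
side base_top [([231.8, 251.2], 0.55)]
wrist spindle call []
wrist spindle call []
wrist parking_block call [([104.8, 371.6], 0.71)]
wrist parking_block call []
wrist stand_base call [([113.3, 242.8], 0.6)]
wrist stand_base call [([132.2, 250.0], 0.57)]
wrist base_top [([120.0, 259.7], 0.65)]
1.2 [ 7.07084318e-01  7.07129244e-01 -1.20342101e-05 -1.61891210e-05] [6.49994281e-01 1.48928665e-05 2.50241857e-01] [ 0.711731   -0.37866098 -0.68717694] 0.08560701893846054
```

View pics/scene0.png

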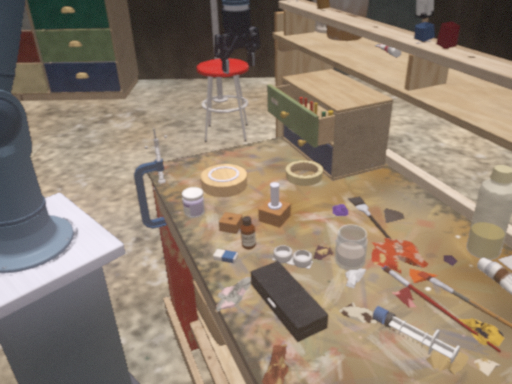

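View pics/side0.png

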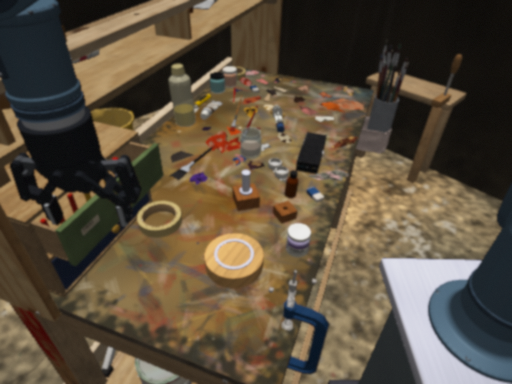

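View pics/wrist0.png

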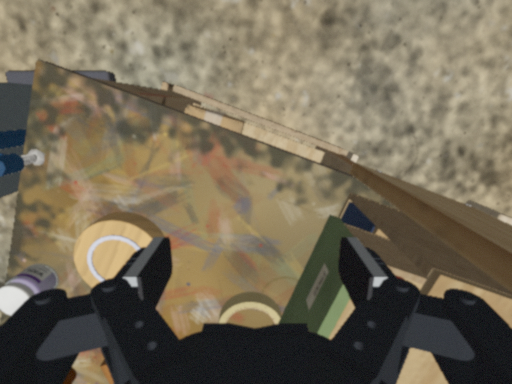

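The spindle stands in the larger block at scene (274,212) and side (246,195). The small empty block at scene (230,223) and side (285,212) is a look-alike. The base with its ring is at scene (223,178) and side (234,257). Next I measure and check with crops.

Run:
```python
from h import *
for c,uv,z,n in [('scene',(274.5,184),.08+.012,'sp top'),('side',(245.5,172),.092,'sp top'),('scene',(223.2,175),.034,'basetop'),('side',(231.8,251.2),.034,'basetop'),('wrist',(120,259.7),.034,'basetop'),('scene',(228.7,229.5),0,'smallblk'),('scene',(272.2,220.9),0,'blk'),('side',(249.2,202.2),0,'blk'),('scene',(192,212),0,'violet'),('scene',(248,246),0,'bottle'),('scene',(351,265),0,'medium'),('scene',(151,165),.0,'clamp')]:
    print(c,n,ray(c,uv,z).round(4))
for c,(u,v) in [('scene',(250,205)),('side',(260,210))]:
    im=cv2.imread(f'pics/{c}0.png')[v-50:v+50,u-65:u+65]
    cv2.imwrite(f'pics/{c}crop.png',cv2.resize(im,(780,600),interpolation=cv2.INTER_CUBIC))
```

```text
scene sp top [ 0.4477 -0.3316  0.092 ]
side sp top [ 0.4462 -0.333   0.092 ]
scene basetop [ 0.4614 -0.1336  0.034 ]
side basetop [ 0.4683 -0.1375  0.034 ]
wrist basetop [ 0.4674 -0.1291  0.034 ]
scene smallblk [ 0.3422 -0.2881  0.    ]
scene blk [ 0.4345 -0.336   0.    ]
side blk [ 0.4364 -0.3311  0.    ]
scene violet [ 0.3287 -0.1699  0.    ]
scene bottle [ 0.3308 -0.364   0.    ]
scene medium [ 0.4323 -0.5609  0.    ]
scene clamp [0.3967 0.1104 0.    ]
```

View pics/scenecrop.png

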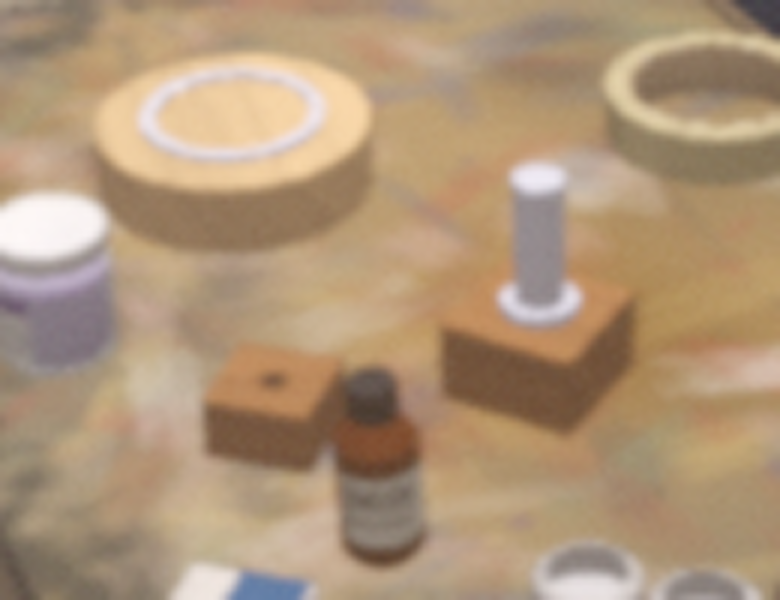

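View pics/sidecrop.png

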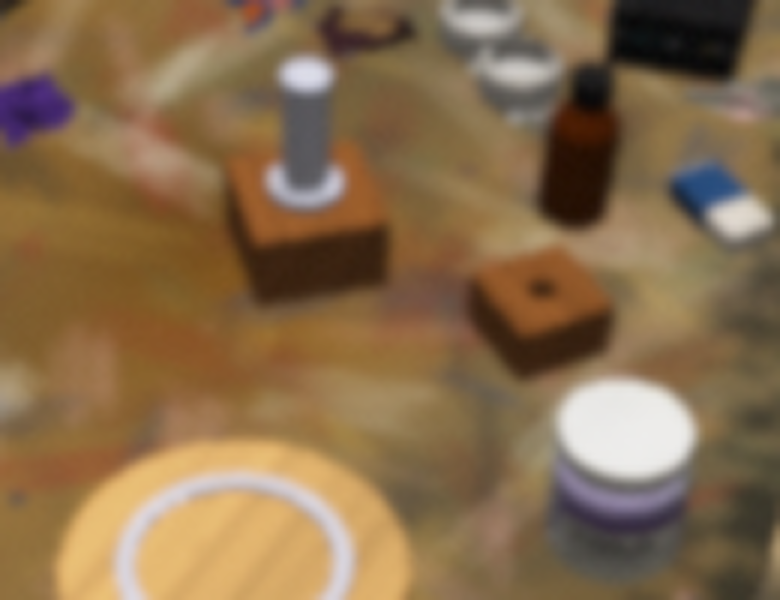

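Run:
```python
from h import *
P=camera_params('wrist');T=np.array(P['camera_from_world']);R=T[:3,:3];print('cam pos',-R.T@T[:3,3],'axes',R.round(3).tolist())
from scipy.optimize import least_squares
# refine spindle axis: triangulate
for c,top,fl in [('scene',(274.7,185),(275,205)),('side',(246,172.5),(246,190.8))]:
    print(c,ray(c,top,.092).round(4),ray(c,fl,.039).round(4))
# ring: fit ellipse on whitish pixels near base
for c,(u,v) in [('scene',(223,175)),('side',(232,252))]:
    im=cv2.imread(f'pics/{c}0.png'); hsv=cv2.cvtColor(im,cv2.COLOR_BGR2HSV)
    m=((hsv[...,1]<75)&(hsv[...,2]>140)).astype(np.uint8); mm=np.zeros_like(m); mm[v-24:v+24,u-30:u+30]=m[v-24:v+24,u-30:u+30]
    ys,xs=np.nonzero(mm); 
    W=np.array([ray(c,(x,y),.037) for x,y in zip(xs,ys)])
    f=least_squares(lambda p:np.hypot(W[:,0]-p[0],W[:,1]-p[1])-p[2],[W[:,0].mean(),W[:,1].mean(),.037],loss='soft_l1',f_scale=.002)
    print(c,len(xs),f.x.round(4),np.sqrt(np.mean(f.fun**2)).round(4))
```

```text
cam pos [0.65024146 0.07222448 0.37463547] axes [[1.0, -0.0, -0.001], [-0.0, -0.959, 0.285], [-0.001, -0.285, -0.959]]
scene [ 0.4448 -0.3351  0.092 ] [ 0.4447 -0.3356  0.039 ]
side [ 0.445 -0.331  0.092] [ 0.4446 -0.3281  0.039 ]
scene 638 [ 0.4047 -0.0537  0.1125] 0.0311
side 384 [ 0.4642 -0.1301  0.037 ] 0.0026
```

Run:
```python
from h import *
Q=[.70711,.70711,0,0]
move_ptp([.458,-.22,.25],Q)
P=camera_params('wrist');im=save('wrist','wrist1')
print(read_time_s(),read_eef_pos(),read_qpos().round(2) if hasattr(read_qpos(),'round') else read_qpos())
print('pred ring',proj('wrist',[.4642,-.1301,.037]),'sp top',proj('wrist',[.4449,-.333,.092]))
hsv=cv2.cvtColor(im,cv2.COLOR_RGB2HSV)
c=proj('wrist',[.4642,-.1301,.037]).astype(int);print(hsv[c[1],c[0]])
print([ (d['at'],d['confidence']) for d in tip_of('wrist','base_top')],[(d['at'],d['confidence']) for d in look_for('wrist','spindle')])
```

```text
2.375 [ 0.45983584 -0.21827185  0.25025775] [ 0.21  0.11  0.16  1.94 -0.02  1.09  0.39]
pred ring [258.78851852  89.72336751] sp top [241.28090487 275.19309679]
[ 20 100 203]
[([260.9, 87.3], 0.66)] [([243.7, 257.0], 0.95)]
```

View pics/wrist1.png

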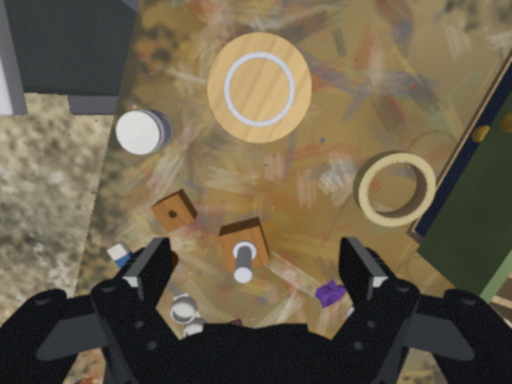

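Wrist view: ring centred at about (260,89), spindle top at (243,275), flange at (245,250), and the small empty block at (174,210). I retake it with the arm settled and fit the ring.

Run:
```python
from h import *
from scipy.optimize import least_squares
pause(.1)
P=camera_params('wrist');im=save('wrist','wrist2');print(read_eef_pos())
hsv=cv2.cvtColor(im,cv2.COLOR_RGB2HSV)
m=(hsv[...,1]<75)&(hsv[...,2]>150)
ys,xs=np.nonzero(m); k=np.hypot(xs-260,ys-89)<45; xs,ys=xs[k],ys[k]
W=np.array([ray('wrist',(x,y),.037,P) for x,y in zip(xs,ys)])
f=least_squares(lambda p:np.hypot(W[:,0]-p[0],W[:,1]-p[1])-p[2],[.464,-.13,.037],loss='soft_l1',f_scale=.002)
print('ring',len(xs),f.x.round(4),np.sqrt(np.mean(f.fun**2)).round(4))
cv2.imwrite('pics/wcrop.png',cv2.resize(im[210:300,185:305,::-1],(800,600),interpolation=cv2.INTER_CUBIC))
for n in ['parking_block','spindle']: print(n,[(d['at'],d['confidence']) for d in tip_of('wrist',n)])
for p in [[.4449,-.333,.092],[.4449,-.333,.039]]: 
    q=proj('wrist',p);print(q,(q-[185,210])*6.667)
```

```text
[ 0.4588645  -0.21910739  0.24992544]
ring 1503 [ 0.4642 -0.1308  0.0369] 0.0022
parking_block [([176.8, 208.3], 0.72), ([247.6, 239.8], 0.67)]
spindle [([240.7, 244.6], 0.84), ([261.4, 91.6], 0.52)]
[242.92694674 274.37078394] [386.19895393 429.16001655]
[244.58046043 251.30779214] [397.22292967 275.39905019]
```

View pics/wcrop.png

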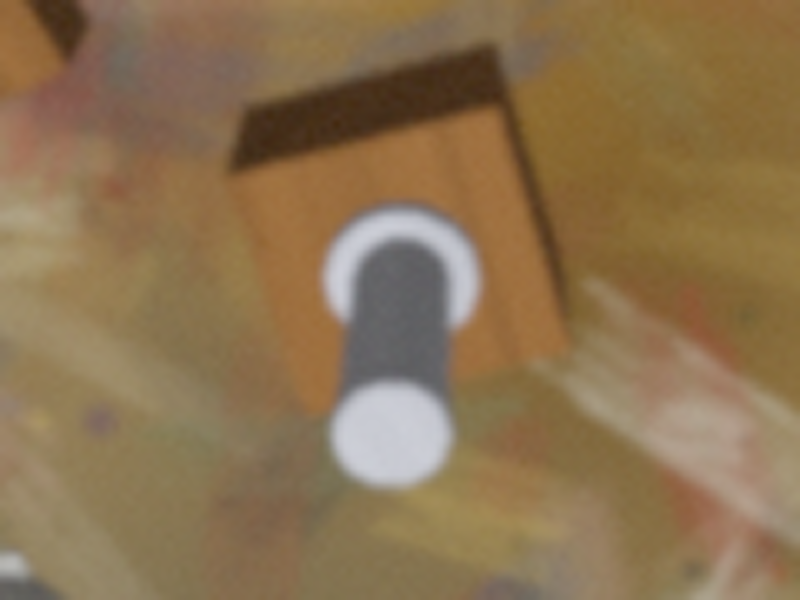

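Run:
```python
from h import *
Q=[.70711,.70711,0,0]
move_gripper(.05,40)
move_ptp([.4457,-.3335,.15],Q)
movel([.4457,-.3335,.067],Q,speed=.08)
print(read_time_s(),read_eef_pos(),read_ft_force())
move_gripper(.0,40)
print(read_time_s(),read_finger_gap(),read_ft_force(),read_ft_torque())
save('side','side1');
movel([.4457,-.3335,.10],Q,speed=.06)
pause(.2);print(read_eef_pos(),read_ft_force(),read_ft_torque(),read_finger_gap())
movel([.4457,-.3335,.14],Q,speed=.1)
movel([.4642,-.2,.14],Q,speed=.15)
pause(.3);print(read_time_s(),read_eef_pos(),read_ft_force(),read_ft_torque(),read_finger_gap())
save('side','side2');save('wrist','wrist3')
a=cv2.imread('pics/side2.png');b=cv2.imread('pics/wrist3.png')
cv2.imwrite('pics/c2.png',np.hstack([cv2.resize(a[120:290,170:310],(400,486)),cv2.resize(b[150:384,150:360],(400,486))]))
```

```text
5.0083 [ 0.44623374 -0.33393638  0.06760829] [-0.17880309  0.27377457  0.36175637]
5.3833 0.019234795980390698 [-0.21481287  0.35782599  2.72163212] [ 0.10645833  0.0779377  -0.004929  ]
[ 0.44530804 -0.33324441  0.09948974] [ 0.05629804  0.55790083 -1.16857649] [-0.03034191 -0.03888204 -0.0355202 ] 0.01890331616703192
8.2333 [ 0.46402061 -0.2007719   0.13999723] [-0.04252906  0.11323589 -0.50218955] [0.03853884 0.00349946 0.00742072] 0.019107732770526815
```

View pics/c2.png

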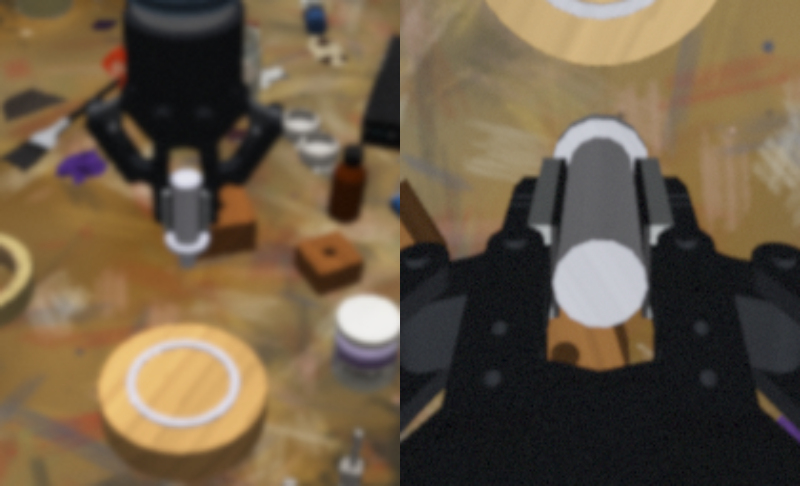

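The spindle is upright in the jaws, with its flange in view at (600,150) in the right-hand crop and the shank below it. Next I descend gently and learn the contact stiffness.

```bash
cat >> h.py <<'E'
Q=[.70711,.70711,0,0]
C=np.array([.4642,-.1308])
def F(n=5):
    return np.mean([read_ft_force() for _ in range(n)],axis=0)
E
python3 - <<'E'
from h import *
move_gripper(.0,70)
s=C+[.003,0]
movel([*s,.13],Q,speed=.12); movel([*s,.094],Q,speed=.06); pause(.4)
print(read_time_s()); f0=F(); print(read_time_s(),f0,read_eef_pos(),read_ft_torque())
z=.094
while z>.0865:
    z-=.0005; movel([*s,z],Q,speed=.02); pause(.05); f=F()-f0
    print(round(z,4),read_eef_pos().round(4),f.round(2),round(read_time_s(),2))
    if f[2]>3: break
np.save('f0.npy',f0)
E
```

```text
10.4333
10.4333 [ 0.04079383  0.25384703 -1.24485725] [ 0.46735726 -0.1308135   0.09422577] [ 0.00119306  0.02335068 -0.03090613]
0.0935 [ 0.4672 -0.1308  0.0935] [-0.45 -0.6   1.05] 10.73
0.093 [ 0.4672 -0.1308  0.093 ] [ 0.17 -0.08  0.22] 11.03
0.0925 [ 0.4672 -0.1308  0.0925] [ 0.67  0.22 -0.01] 11.33
0.092 [ 0.4672 -0.1308  0.092 ] [-0.6  -1.47 -0.42] 11.63
0.0915 [ 0.4672 -0.1308  0.0915] [-0.19 -0.01 -0.17] 11.93
0.091 [ 0.4672 -0.1308  0.091 ] [ 0.18 -0.4   0.86] 12.23
0.0905 [ 0.4672 -0.1308  0.0905] [-0.57 -0.02 -0.64] 12.53
0.09 [ 0.4672 -0.1308  0.09  ] [0.25 0.73 1.35] 12.83
0.0895 [ 0.4673 -0.1308  0.0896] [ 0.42 -0.98  1.37] 13.13
0.089 [ 0.4675 -0.1309  0.0895] [-1.08 -1.23  6.63] 13.43
```

```bash
cat > sp.py <<'E'
from h import *
f0=np.load('f0.npy'); zc=.089; th=0; t0=read_time_s(); log=[]
found=False
while True:
    r=.003+.003*th/(2*np.pi)
    if r>.0122 or read_time_s()-t0>24: break
    p=C+r*np.array([np.cos(th),np.sin(th)])
    movel([*p,zc],Q,speed=.02); f=F()-f0; e=read_eef_pos()
    log.append((round(r*1e3,1),round(th,2),round(e[2],4),round(f[2],1),round(float(np.hypot(*f[:2])),1)))
    if f[2]<2.5 or e[2]<.0892:
        z=zc; ok=True
        for k in range(4):
            z-=.0006; movel([*p,z],Q,speed=.02); g=F()-f0; e=read_eef_pos()
            if g[2]>7: ok=False;break
        log.append(('probe',ok,p.round(4).tolist(),round(e[2],4),g.round(1).tolist(),e.round(4).tolist()))
        if ok: found=True;break
        movel([*p,zc],Q,speed=.02)
    if f[2]>10: zc+=.0002
    elif f[2]<4.5: zc-=.0001
    th+=.0022/r
for l in log: print(*l)
print(found,zc,read_time_s(),read_eef_pos(),F()-f0,read_finger_gap())
np.save('th.npy',[th,zc])
E
python3 sp.py
```

```text
3.0 0 0.0894 6.2 2.0
3.4 0.73 0.0895 5.6 2.8
3.7 1.39 0.0895 5.5 3.6
4.0 1.99 0.0895 6.9 3.7
4.2 2.55 0.0895 7.2 3.3
4.5 3.07 0.0895 6.9 3.3
4.7 3.56 0.0895 10.4 3.4
4.9 4.03 0.0894 11.7 5.0
5.1 4.48 0.0894 12.7 5.9
5.3 4.9 0.0894 16.8 7.1
5.5 5.32 0.0893 18.4 8.4
5.7 5.71 0.0893 19.5 9.2
5.9 6.1 0.0893 20.2 8.5
6.1 6.47 0.0894 16.4 8.0
6.3 6.83 0.0895 11.2 5.1
6.4 7.18 0.0896 5.2 2.9
6.6 7.52 0.0899 0.7 1.0
probe False [0.4663, -0.1246] 0.0895 [-2.7, 0.7, 10.7] [0.4667, -0.1245, 0.0895]
6.8 7.86 0.0903 -0.0 0.4
probe False [0.4642, -0.124] 0.0895 [-2.8, 0.2, 10.4] [0.4645, -0.1241, 0.0895]
6.9 8.18 0.0902 -0.3 0.6
probe False [0.462, -0.1243] 0.0895 [-3.3, 0.3, 10.4] [0.4623, -0.1243, 0.0895]
7.1 8.5 0.0901 -0.5 0.1
probe False [0.4599, -0.1252] 0.0895 [-3.1, 1.1, 7.7] [0.4602, -0.1252, 0.0895]
7.2 8.81 0.0901 0.2 0.8
probe False [0.4583, -0.1267] 0.0895 [-2.7, 0.8, 9.7] [0.4585, -0.1267, 0.0895]
7.4 9.12 0.09 0.2 0.4
probe False [0.4572, -0.1286] 0.0895 [-3.6, 0.0, 10.7] [0.4573, -0.1287, 0.0895]
7.5 9.42 0.0899 0.5 0.6
probe False [0.4567, -0.1308] 0.0895 [-3.0, -0.1, 10.5] [0.4568, -0.1309, 0.0895]
7.6 9.71 0.0898 0.5 0.4
probe False [0.4569, -0.133] 0.0896 [-2.0, -0.7, 7.8] [0.4569, -0.1331, 0.0896]
7.8 10.0 0.0898 0.7 0.8
probe False [0.4577, -0.135] 0.0895 [-3.0, -0.4, 8.0] [0.4578, -0.1352, 0.0895]
7.9 10.28 0.0897 -0.1 0.3
probe False [0.459, -0.1368] 0.0895 [-1.7, 0.3, 9.2] [0.4592, -0.137, 0.0895]
8.0 10.56 0.0896 3.4 0.5
8.2 10.84 0.0896 3.1 1.0
8.3 11.1 0.0896 2.9 1.9
8.4 11.37 0.0896 3.6 0.8
8.6 11.63 0.0893 0.5 0.4
probe True [0.4693, -0.1377] 0.0876 [1.3, 1.2, 5.7] [0.4702, -0.1373, 0.0876]
True 0.08940000000000001 32.5333 [ 0.47023033 -0.13732961  0.08756183] [1.30112923 1.19764363 5.66270462] 0.01814252014566101
```

```bash
cat > ins.py <<'E'
from h import *
f0=np.load('f0.npy'); e=read_eef_pos(); p=e[:2].copy(); z=e[2]; t0=read_time_s()
zend=.0897-.022
while read_time_s()-t0<16:
    e=read_eef_pos(); f=F()-f0
    print(e.round(4),f.round(1),round(z,4),p.round(4),round(read_time_s(),2))
    if e[2]<zend+.0012: break
    p=p+np.clip(f[:2]*.00015,-.0006,.0006)
    if f[2]<8: z=max(z-.0015, e[2]-.0025)
    elif f[2]>15: z=min(z+.0008,e[2])
    if f[2]>25: z=e[2]+.001
    z=max(z,zend+.0005)
    movel([*p,z],Q,speed=.02)
print(read_finger_gap(),read_time_s())
E
python3 ins.py
```

```text
[ 0.4702 -0.1373  0.0876] [1.3 1.2 5.7] 0.0876 [ 0.4702 -0.1373] 32.53
[ 0.4709 -0.1366  0.0858] [2.6 2.4 1. ] 0.0861 [ 0.4704 -0.1371] 32.78
[ 0.4709 -0.1364  0.0842] [ 2.8  3.4 -0.1] 0.0846 [ 0.4708 -0.1368] 33.03
[ 0.471  -0.1363  0.0827] [ 2.8  2.3 -0.8] 0.0831 [ 0.4712 -0.1363] 33.28
[ 0.4711 -0.1362  0.0812] [2.2 1.5 0.1] 0.0816 [ 0.4717 -0.1359] 33.53
[ 0.4712 -0.1361  0.0797] [ 0.8  0.5 -0.8] 0.0801 [ 0.472  -0.1357] 33.78
[ 0.4713 -0.136   0.0782] [ 1.  -0.5 -0.8] 0.0786 [ 0.4721 -0.1356] 34.03
[ 0.4717 -0.136   0.0768] [-0.7 -0.5  0.2] 0.0771 [ 0.4723 -0.1357] 34.28
[ 0.4719 -0.1359  0.0754] [-0.6 -0.1  0.3] 0.0756 [ 0.4722 -0.1358] 34.53
[ 0.472  -0.1358  0.074 ] [ 0.6 -0.1  0.1] 0.0741 [ 0.4721 -0.1358] 34.78
[ 0.4722 -0.1358  0.0725] [-0.1 -0.2  0.5] 0.0726 [ 0.4722 -0.1358] 35.03
[ 0.4721 -0.1358  0.071 ] [ 0.1  0.1 -0.5] 0.0711 [ 0.4721 -0.1358] 35.28
[ 0.4721 -0.1358  0.0695] [0.  0.2 0.3] 0.0696 [ 0.4722 -0.1358] 35.53
[ 0.4722 -0.1358  0.0681] [-0.2  1.1  1.1] 0.0682 [ 0.4722 -0.1358] 35.78
0.01857345260392162 35.7833
```

Sliding in freely. Next I seat it until light contact, release and look.

Run:
```python
from h import *
f0=np.load('f0.npy'); x,y=.4722,-.1358; z=.0682
for k in range(8):
    z-=.0004; movel([x,y,z],Q,speed=.02); f=F()-f0; e=read_eef_pos(); print(round(z,4),e.round(4),f.round(1))
    if f[2]>5: break
move_gripper(.032,20); pause(.2); print(read_finger_gap(),read_eef_pos(),F()-f0,read_time_s())
P=proj
for c in ['side','scene','wrist']: save(c,c+'5')
crops=[]
for c in ['side','scene']:
    q=proj(c,[x,y,.06]).astype(int); im=cv2.imread(f'pics/{c}5.png'); a=im[max(q[1]-45,0):q[1]+45,q[0]-40:q[0]+40]; crops.append(cv2.resize(a,(400,450),interpolation=cv2.INTER_CUBIC))
cv2.imwrite('pics/c5.png',np.hstack(crops))
```

```text
0.0678 [ 0.4722 -0.1358  0.0678] [-0.4 -0.2 -0.1]
0.0674 [ 0.4722 -0.1358  0.0677] [-2.2 -0.1  3.6]
0.067 [ 0.4723 -0.1358  0.0676] [-3.3  0.3  7.6]
0.03168153497707417 [ 0.47222811 -0.13583167  0.06689688] [-0.39820973 -0.29819959  1.58740656] 37.0167
```

View pics/c5.png

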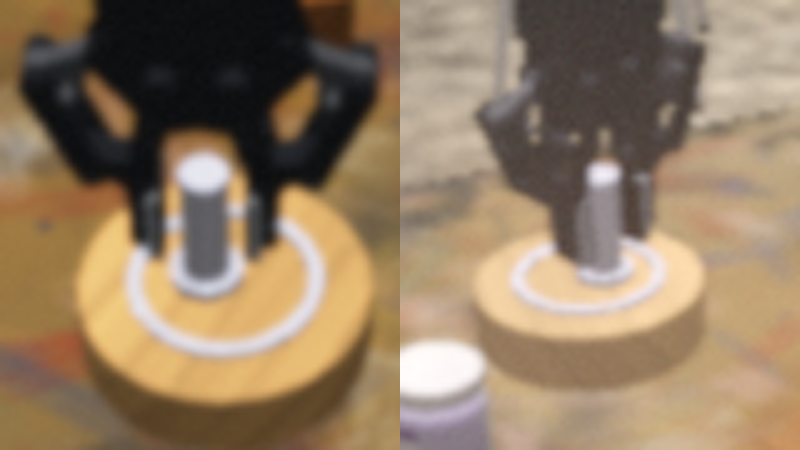

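View pics/wrist5.png

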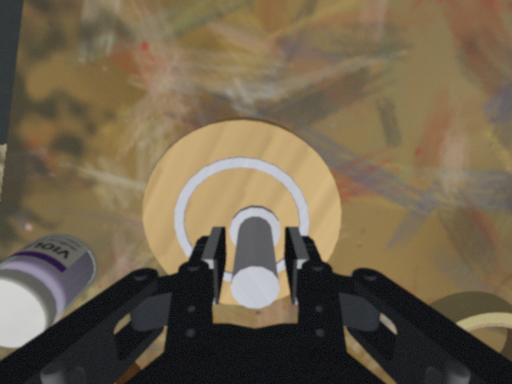

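All views show the flange on the wood inside the ring. The 22 mm of travel matches the shank length. I retreat and check.

Run:
```python
from h import *
x,y=.4722,-.1358
movel([x,y,.14],Q,speed=.08); movel([x,-.22,.24],Q,speed=.15); pause(.4)
P=camera_params('wrist')
for c in ['side','scene','wrist']: save(c,c+'6')
crops=[]
for c in ['side','scene','wrist']:
    for p in ([x,y,.087+.005],[x,y,.039]): print(c,proj(c,p).round(1))
    q=proj(c,[x,y,.05]).astype(int); im=cv2.imread(f'pics/{c}6.png'); y0=max(q[1]-40,0);x0=q[0]-40
    a=im[y0:y0+80,x0:x0+80]; 
    for p in ([x,y,.092],[x,y,.039]):
        pass
    a=cv2.resize(a,None,fx=3.3,fy=5,interpolation=cv2.INTER_CUBIC) if 0 else cv2.resize(a,(266,266),interpolation=cv2.INTER_CUBIC)
    for p in ([x,y,.092],[x,y,.039]):
        u=(proj(c,p)-[x0,y0])*3.325; cv2.circle(a,tuple(int(i) for i in u),2,(0,0,255),-1)
    crops.append(a)
cv2.imwrite('pics/c6.png',np.hstack(crops)); print(read_time_s(),read_ft_force())
```

```text
side [229.2 231.7]
side [229.8 250.1]
scene [225.5 153.8]
scene [226.8 172.1]
wrist [254.8  90.7]
wrist [254.8  93. ]
39.8 [-0.18535995 -0.2989919   0.40492086]
```

View pics/c6.png

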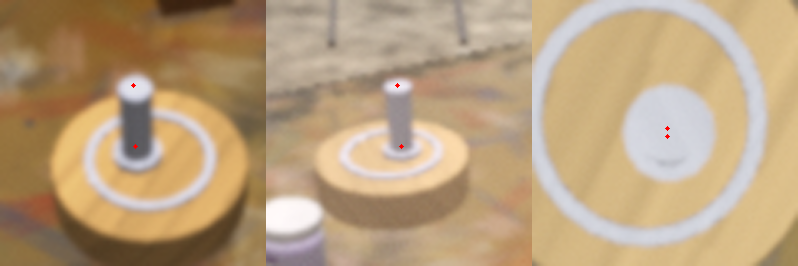

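View pics/scene6.png

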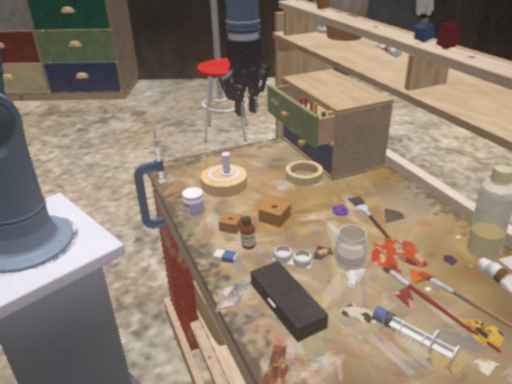

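The spindle stands upright with its top and flange where a fully seated one should project, at scene (225,154) and (227,172). The jars and bottle are where they were, and the arm is clear.

```bash
python3 -c "
from bench import *
print(sign_off(), read_time_s())"
```

```text
the job is handed in; nothing more can be done
the job is handed in; nothing more can be done
```

The spindle is fully home in the stand base's hidden socket and released. I handed the job in at about 40 s of the 72 s allowed.

**What I did:** I lifted the spindle out of the larger block, not the small empty look-alike. Then I swept its foot over the wood in a spiral. It dropped in near (0.472, -0.136), about 9.4 mm from the centre I had measured for the base.

**Last checks:**
- **Depth:** the spindle travelled 22.1 mm from first contact on the wood to the stop, which matches the 22 mm shank. The final seating force was about 8 N.
- **Position:** in the side and scene pictures its top and flange project within a pixel or two of where a fully seated, upright spindle should be. In the near-vertical wrist view the two lie almost on top of each other.
- **Surroundings:** the jars and the bottle look unmoved by eye, and the gripper is clear of everything.

**What did not go to plan:** the pressure was uneven during the spiral. It rose to about 20 N for part of a turn, still under the 35 N limit but not as light as I intended. My correction then lifted the foot off the wood for part of the next turn. About ten probes during that stretch found hard wood before the foot dropped in.

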